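Blow off a check weight held in tongs

ROBOT

A 6-joint arm with a two-finger parallel gripper is mounted at the origin on the work surface. World frame = base frame: x ahead of the robot, y to its left, z up, the work surface at z = 0. Lengths are in m, angles in rad, forces in N, time in s.
With the tool pointing down it reaches from about 0.325 to 0.775 m from the base axis. Payload 5.5 kg.
Tool frame: the origin (TCP) lies at the very end of the fingers, on their centre line; the grasp point (between the pads) lies 19 mm behind it (manip.pinch_z is the distance from the TCP to the grasp point, in m); z points along the fingers, y is the line along which they close (so a half turn about z gives the same grasp; the last joint's range is limited). The gripper opens to 88 mm and grips with 3 to 60 N. Pads are 20 mm wide; open, the fingers measure 115 mm over their backs; the gripper's body (75 mm by 178 mm) begins 61 mm behind the grasp point.
Start: joints at [-1.331, 0.091, 1.231, -0, 1.82, -0.057], TCP at [0.175, -0.574, 0.223] pointing down, gripper open.
Joint ranges: [-2.87, 2.87], [-0.86, 2.18], [0.17, 2.46], [-1.51, 4.65], [0.06, 2.69], [-2.65, 2.65]. Speed limits (rad/s): [2.57, 2.57, 3.01, 3.14, 3.14, 3.14].

INTERFACE

Orientations are given as a unit quaternion [x, y, z, w].
In Python, from workcell import manip gives the robot as it stands.
- The arm moves only by the tool apply_moves, never from a script. Its argument "moves" is a list of rows, each a list of 7 numbers: the shift along the tool's x, y, z in m, then the turn, a rotation vector about the tool's x, y, z in degrees, then the opening, from 0 (shut) to 1 (fully open). In form: [[x, y, z, rx, ry, rz, claw], ...]. A call has 1 to 5 rows; each row is the pose to reach, as a shift and turn from the pose commanded when the call began, along the tool's axes at that moment; what a row does not reach only later rows make up. A row lasts 1/12 s, in which the tool goes at most 41.7 mm and 7.16 degrees, less where a joint would pass 70% of its speed; a pose out of reach is approached as far as the arm can. A call with a gripper value outside its range is refused whole. The fingers move at their own pace and stop on an object; "newtons" is the grip in N (left out, the last holds). Time passes only in rows, so rows that repeat a pose let the fingers close. It gives the time, the measured TCP pose, the force, the opening and the grip force at its end, in the units of the state.
- manip.observe(): the state, without advancing time (a new reading comes with each control period).
- manip.read_camera(name): name is "side" or "top"; returns (picture, depth): 384x512x3 uint8, red, green, blue; 384x512 float32, m along the optical axis (not along the pixel's ray), 0 where there is no reading.
- manip.camera_info(name): a dict with "fovy" (degrees; the focal length in pixels is half the picture's height over the tangent of half this angle, whatever the lens; pixels are square), "cx", "cy" (the principal point, pixels), "k1" (the pictures are not rectified: a ray, as slopes to the right and down, at radius r is drawn at 1 + k1 r^2 times it, then the intrinsics apply), "position" and "attitude" of the camera in the world. Camera axes: x right, y down, z forward; pixel columns grow to the right and rows downward; lengths in m; the calibration is good to about 2 mm. A picture is of the moment at which its call begins. camera_info takes no time and is no camera call.
- manip.close_job(): hands the job in; it is judged then, once.
Trained networks look in the newest picture that a camera, given by its name, has taken for a name from the list of things; names that differ only in an ending like _2 or _b are one class to them, and where a whole thing is asked for, a point or a joint stands for the part that bears it (a point fixed in the world has none). Each returns a list of dicts, best first, with "confidence" (0 to 1); they miss things now and then, are a little off and sometimes report something else, mostly with a low value. They report only what shows in the picture. A call takes as long as a camera call. They do not tell look-alikes from the thing itself.
- manip.search_frame(camera, thing): "uv" ([column, row] in pixels, amid what is visible of it).
- manip.silhouettes(camera, thing): "mask" (384x512 bool, what is visible of it) and "uv" ([column, row] in pixels, amid what is visible of it).
The state is a dict: "t": time; "joint_pos": joint angles; "qvel": joint speeds; "joint_efforts": joint torques, N m; "eef_pos": TCP position; "tcp_rot": TCP orientation; "contact_force": force on the tool from outside, world axes, zero at the start; "wrist_torque": the same for the moment, N m; "grip_width": finger opening in m; "gripper_force": force on a finger pad.
Only numpy, scipy, OpenCV 4.12 (cv2) and the standard library are available. Lean on these libraries where they do the work, as an engineer would, in place of code of your own. Each camera call takes 0.05 s, during which the arm holds its last target. There are 200 camera calls.

TASK

On the air blow-off unit, first turn the regulator knob clockwise until its pointer meets the mark, then slide the lock fork fully home over the knob. Then take the tongs from their rest, close them on the middle-sized of the three check weights (the gripper's fingers must never touch that weight) and lift it off the stand. The program finishes while still holding it in the tongs, upright and still, about 5 cm above the unit's air outlet and centred over it; leave the other two weights and the other loose things on the desk where they are.

Things in the scene. Friction and masses are not known exactly. Their poses are not given: they have to be found in the camera images.
- air_unit: Fixed grey box 255 x 110 x 35 mm (x, y, z) with the regulator, lock and air outlet on its flat top (the deck, 35 mm above the desk). Origin: centre of its underside, right below the knob's axis. Its +x axis runs from the lock past the knob to the outlet; z up.
- knob (a joint): Regulator knob, rad, range 0 to 2.2; grows clockwise seen from above; starts between 0.2 and 0.8. At 1.6 the pointer meets the mark and the knob's grip bar lies along the air unit's x axis; at value q the pointer is turned 1.6 - q counter-clockwise (from above) from the unit's +x. Stays where it is left (friction about 0.05 N m).
- knob_grip (a point): On the knob's vertical axis, 65 mm above the desk, at the height to grip. The knob is a disc of 50 mm diameter, 8 mm thick, with an upright bar 46 mm long and 14 mm thick standing 43 to 75 mm above the desk; a white pointer line is on one end of the bar's top. This point turns with the knob: its x axis points along the pointer.
- mark (a point): The single white mark on the deck, 38 mm from the knob's axis on the unit's +x side.
- lock (a joint): Lock fork, m, range 0 (back, as it starts) to 0.055 (fully home, its two prongs on either side of the knob's bar); slides along the air unit's +x, friction about 1.5 N, stays where it is left.
- lock_tab (a point): Centre of the lock's upright aluminium tab, 66 mm above the desk; 100 mm from the knob's axis on the unit's -x side when back, 45 mm when home. Tab: 10 mm (unit x) by 26 mm (unit y), 49 to 79 mm above the desk. It stands on the fork plate (44 mm wide, top 49 mm above the desk, reaching 15 mm behind the tab's centre); two prongs reach 60 mm ahead.
- outlet (a point): Centre of the mouth of the upward air outlet, a funnel-shaped steel nozzle of 46 mm diameter, mouth 75 mm above the desk; 88 mm from the knob's axis on the unit's +x side. No air is simulated.
- rest: Fixed wooden tongs rest: base 140 x 75 x 6 mm with two cross bars (12 mm wide, tops 20 mm above the desk) at 50 mm behind and 55 mm ahead of its centre. Origin: centre of its underside.
- tongs: Loose steel spring tongs, 0.1 kg, balanced about the handles, 200 mm long, lying flat on the rest: two upright blades 22 mm high and 5 mm thick, hinged together at the rear end, springing apart sideways (along y). Origin: on the centre line at the handles, level with the underside; +x along the tongs to the jaws, y from blade to blade, z up. The hinge is 85 mm behind the origin, the jaws 62 to 99 mm ahead.
- tongs_grip (a point): Midway between the handles at the blades' mid height, 11 mm over the underside. Grip here from above, fingers outside the blades, closing along y. Flat handles 30 mm either way; 57 mm over their outsides when sprung open, 44 mm with the middle weight in the jaws. Held 51 to 53 mm apart they carry with open jaws. Spring: 5 N (open) to 7 N (closed) on each finger; 20 to 40 N grips the weight firmly.
- tongs_jaw (a point): Midway between the jaws at mid height, 80 mm ahead of tongs_grip. The jaws are flat, rubber-lined, 35 mm long and 22 mm high, 54 mm apart inside when open, 28 mm on the middle weight; at the tips the open tongs measure 66 mm over the outside. The jaws move 1.9 mm for each mm the handles move.
- tong_l (a joint): Closing angle of the left blade (rad): 0 sprung open, 0.079 with the jaws on the middle weight, 0.13 shut as far as it goes (the right blade mirrors it).
- stand: Fixed wooden block 90 x 250 x 30 mm (x, y, z); the three weights stand in a row along its y axis, 80 mm apart, in any order. Origin: centre of its underside.
- weight_m: The middle-sized check weight, to be lifted: steel cylinder of 28 mm diameter and 34 mm height with a neck and a knob of 18 mm diameter on top, 48 mm high in all, about 0.2 kg. Origin: centre of its underside (30 mm above the desk on the stand); z is its axis.
- weight_s: Small check weight: 22 mm diameter, 38 mm high in all, 0.1 kg, same form. Origin: centre of its underside. Leave it.
- weight_l: Large check weight: 38 mm diameter, 60 mm high in all, 0.5 kg, same form. Origin: centre of its underside. Leave it.
- tape: Roll of packing tape lying flat, 90 mm diameter, 48 mm high. Origin: centre of its underside. Leave it.
- notes: Block of note paper 76 x 76 x 50 mm. Origin: centre of its underside. Leave it.
- stapler: Stapler 140 x 36 x 50 mm. Origin: centre of its underside. Leave it.
- scanner: Hand-held code scanner lying on the desk, about 140 x 70 x 37 mm. Origin: underside of its handle. Leave it.
- pen_cup: Black pen cup with pens, 70 mm diameter, 140 mm high. Origin: centre of its underside. Leave it.
Things that resemble listed ones, but are neither listed nor needed, are in the scene too. Leave any turquoise look-alike of the weight_m alone. What is shaped like the tongs but purple is not meant.

How it is judged:
By the outcome, as a careful person would: the job done as asked, in the order asked, and still so for the second after the job is handed in, while the arm keeps its last pose, push and grip.
It also fails if it takes over 61 s, if anything falls off the work surface, if the arm or the gripper's body presses on something with over 40 N, if the wrist force passes 120 N, or if a joint passes its speed limit or range.

## Working session

There is one attempt and no reset: what is moved stays moved. The work goes in short steps, Python scripts to look and compute and a tool call to move; the robot and the scene stay as the last step left them, time stands still between calls to the robot, and variables do not carry over. Pictures are saved under pics/ and viewed, at most 13 in all, crops included, and the job is handed in when it is done.

Besides the shell and the picture viewer there is one more tool, called after "Call:" by a JSON object that holds its "name" and its "arguments", one argument or row to a line. apply_moves: Moves the arm, as the interface text tells. Its arguments: {"type":"object","properties":{"moves":{"type":"array"},"newtons":{"type":"number"}},"required":["moves"]}

```bash
mkdir -p pics; ls; cat > h.py <<'E'
import numpy as np, cv2
from scipy.spatial.transform import Rotation as R
from workcell import manip
def cam(n):
    c=manip.camera_info(n); f=192/np.tan(np.radians(c["fovy"])/2); return c,f
def Rc(c):
    a=np.array(c["attitude"]); return a if a.shape==(3,3) else R.from_quat(a).as_matrix()
def ray(n,u,v):
    c,f=cam(n); K=np.array([[f,0,c["cx"]],[0,f,c["cy"]],[0,0,1.]])
    d=np.array([(u-c["cx"])/f,(v-c["cy"])/f]); s=d.copy()
    for _ in range(20): s=d/(1+c["k1"]*(s@s))
    return np.array(c["position"]), Rc(c)@np.array([s[0],s[1],1.])
def at_z(n,u,v,z):
    p,d=ray(n,u,v); return p+d*(z-p[2])/d[2]
def at_d(n,u,v,dep):
    p,d=ray(n,u,v); return p+d*dep
def cloud(n,D):
    c,f=cam(n); vv,uu=np.mgrid[0:384,0:512]
    d=np.stack([(uu-c["cx"])/f,(vv-c["cy"])/f],-1); s=d.copy()
    for _ in range(20): s=d/(1+c["k1"]*(s**2).sum(-1,keepdims=True))
    P=np.concatenate([s,np.ones((384,512,1))],-1)*D[...,None]
    return P@Rc(c).T+np.array(c["position"])
def snap(n,name):
    im,D=manip.read_camera(n); np.savez(name+"_%s.npz"%n,im=im,D=D); return im,D
E
python3 - <<'E'
from h import *
for n in("top","side"):
    print(manip.camera_info(n)); im,D=snap(n,"a"); cv2.imwrite(f"pics/a_{n}.png",cv2.resize(im[...,::-1],(800,600)))
    for t in["knob","lock","outlet","air_unit","rest","tongs","stand","weight_m","weight_s","weight_l"]:
        r=manip.search_frame(n,t); P=cloud(n,D)
        print(n,t,[(np.round(x["uv"]).tolist(),round(x["confidence"],2),np.round(P[int(x["uv"][1]),int(x["uv"][0])],3).tolist()) for x in r[:3]])
print(manip.observe()["t"],manip.pinch_z)
E
```

```text
pics
{'fovy': 57.36914422807436, 'cx': 257.03641311093577, 'cy': 182.94177617466224, 'k1': -0.019462295055398485, 'position': array([ 0.33353252, -0.04491049,  1.37346765]), 'attitude': array([ 0.71229552, -0.69753029,  0.05145589, -0.0586419 ])}
top knob []
top lock [([326.0, 217.0], 0.65, [0.421, -0.291, 0.049]), ([319.0, 196.0], 0.48, [0.501, -0.266, 0.044])]
top outlet [([319.0, 193.0], 0.98, [0.508, -0.265, 0.049]), ([323.0, 217.0], 0.47, [0.417, -0.28, 0.049])]
top air_unit []
top rest [([273.0, 195.0], 0.73, [0.501, -0.092, 0.012])]
top tongs [([275.0, 211.0], 0.51, [0.436, -0.096, 0.042]), ([378.0, 268.0], 0.51, [0.233, -0.494, -0.0])]
top stand [([208.0, 171.0], 0.85, [0.591, 0.167, 0.035])]
top weight_m [([182.0, 169.0], 0.42, [0.582, 0.252, 0.088]), ([206.0, 165.0], 0.4, [0.615, 0.176, 0.033])]
top weight_s [([182.0, 169.0], 0.42, [0.582, 0.252, 0.088]), ([206.0, 165.0], 0.4, [0.615, 0.176, 0.033])]
top weight_l [([182.0, 169.0], 0.42, [0.582, 0.252, 0.088]), ([206.0, 165.0], 0.4, [0.615, 0.176, 0.033])]
{'fovy': 57.95586041943762, 'cx': 258.9595785790405, 'cy': 196.308369
[... 413 characters left out ...]
6, [0.397, 0.159, 0.049])]
side air_unit []
side rest [([258.0, 214.0], 0.55, [0.522, -0.057, 0.004])]
side tongs [([264.0, 202.0], 0.96, [0.539, -0.134, 0.002])]
side stand [([189.0, 254.0], 0.71, [0.573, 0.213, 0.028])]
side weight_m [([169.0, 255.0], 0.76, [0.576, 0.273, 0.073]), ([188.0, 241.0], 0.72, [0.588, 0.195, 0.053]), ([206.0, 222.0], 0.64, [0.597, 0.107, 0.052])]
side weight_s [([169.0, 255.0], 0.76, [0.576, 0.273, 0.073]), ([188.0, 241.0], 0.72, [0.588, 0.195, 0.053]), ([206.0, 222.0], 0.64, [0.597, 0.107, 0.052])]
side weight_l [([169.0, 255.0], 0.76, [0.576, 0.273, 0.073]), ([188.0, 241.0], 0.72, [0.588, 0.195, 0.053]), ([206.0, 222.0], 0.64, [0.597, 0.107, 0.052])]
1.1 0.0187
```

```bash
python3 - <<'E'
from h import *
a=np.load("a_top.npz")["im"][110:290,150:390]; cv2.imwrite("pics/a_top_c.png",cv2.resize(a[...,::-1],(800,600),interpolation=cv2.INTER_CUBIC))
E
```

```text
(no output)
```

View pics/a_top_c.png

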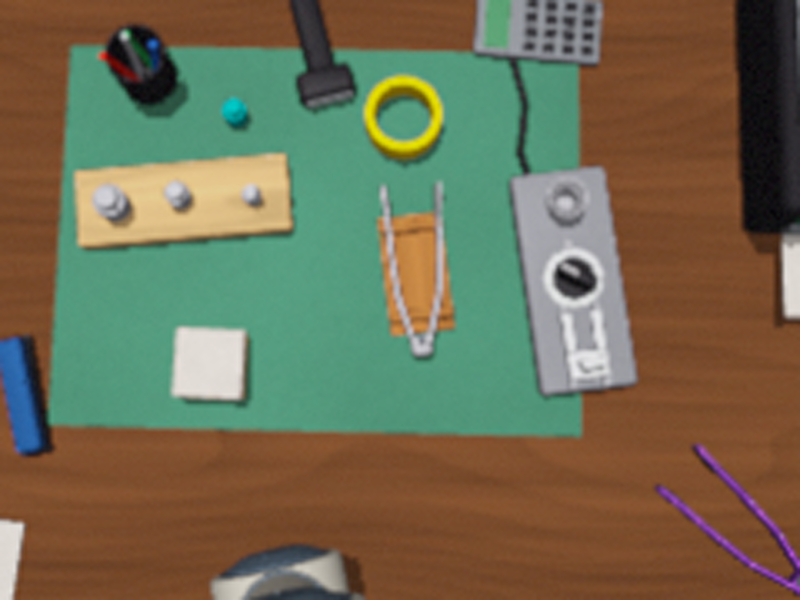

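View pics/a_side.png

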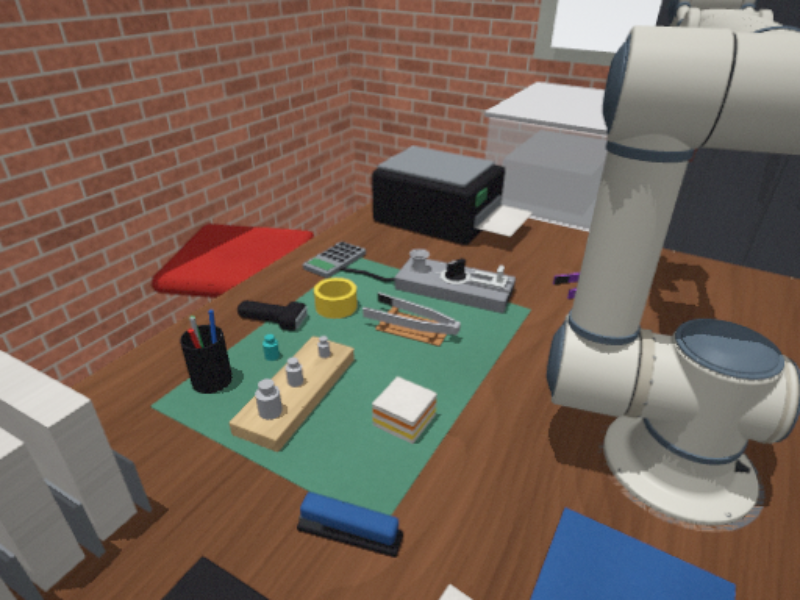

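The top crop shows the air unit at right: outlet (567,200), knob (575,277) with its pointer up-left, and tab around (590,365). The tongs point up with the hinge at (423,348). Stand weights are L (110,203), M (177,195) and S (252,195). The turquoise look-alike is at (235,112).

```bash
python3 - <<'E'
from h import *
d=np.load("a_top.npz"); im,D=d["im"],d["D"]; P=cloud("top",D)
x,y,z=P[...,0],P[...,1],P[...,2]
hsv=cv2.cvtColor(im,cv2.COLOR_RGB2HSV); S=hsv[...,1]; H=hsv[...,0]; V=hsv[...,2]
c=lambda u,v:(150+u/3.3333-.35,110+v/3.3333-.35)
print("unit corners");C=[at_z("top",*c(*q),.035)[:2] for q in[(512,178),(604,168),(636,383),(541,394)]];print(np.round(C,3))
def rect(m,zz,name):
    vv,uu=np.nonzero(m); X=np.array([at_z("top",u,v,zz)[:2] for u,v in zip(uu,vv)],np.float32)
    r=cv2.minAreaRect(X); print(name,len(X),np.round(r[0],4),np.round(r[1],4),round(r[2],2)); return r
box=(x>.35)&(x<.65)&(y<-.19)&(y>-.4)
m=box&(S<60); m=cv2.morphologyEx(m.astype(np.uint8),cv2.MORPH_OPEN,np.ones((3,3)))
n,l,st,_=cv2.connectedComponentsWithStats(m); k=1+np.argmax(st[1:,4]); rect(cv2.morphologyEx((l==k).astype(np.uint8),cv2.MORPH_CLOSE,np.ones((9,9))),.035,"unit")
print("deck z",np.median(z[box&(z>.02)&(z<.05)]))
box=(x>.35)&(x<.65)&(y<-.03)&(y>-.17)
m=box&(H>5)&(H<22)&(S>120)&(z<.03); rect(m&(V>90),.008,"rest")
m=box&(S<90)&(V>100); rect(m,.03,"tongs")
vv,uu=np.nonzero(m); Q=np.array([at_z("top",u,v,.030)[:2] for u,v in zip(uu,vv)])
for a in np.arange(.39,.6,.02):
    s=Q[(Q[:,0]>=a)&(Q[:,0]<a+.02)]; print(round(a,2),np.round(np.sort(s[:,1]),3).tolist())
print("tongs z", np.percentile(z[m],[10,50,90]))
box=(x>.5)&(x<.7)&(y>.03)&(y<.32)
m=box&(H>8)&(H<28)&(S>70)&(V>130); rect(m,.03,"stand")
mw=(box&(S<50)).astype(np.uint8); n,l,st,ce=cv2.connectedComponentsWithStats(mw)
for i in range(1,n):
    if st[i,4]>8: 
        mm=l==i; t=z[mm]; print("w",st[i],ce[i],np.round(at_z("top",*ce[i],.06),3),np.percentile(t,95), np.median(P[mm&(z>.06)],0))
for nme,uv,zz in[("outlet",(567,200),.075),("knob disc",(575,277),.043),("mark",(569,244),.035)]: print(nme,np.round(at_z("top",*c(*uv),zz),4))
a=im[160:230,295:345]; cv2.imwrite("pics/unit.png",cv2.resize(a[...,::-1],None,fx=8,fy=8,interpolation=cv2.INTER_CUBIC))
E
```

```text
unit corners
[[ 0.626 -0.207]
 [ 0.64  -0.315]
 [ 0.391 -0.348]
 [ 0.376 -0.24 ]]
unit 1951 [ 0.5085 -0.2766] [0.2569 0.1133] 8.43
deck z 0.0363055816718072
rest 463 [ 0.515  -0.0968] [0.1373 0.0731] 8.11
tongs 331 [ 0.5185 -0.096 ] [0.2033 0.0812] 6.65Traceback (most recent call last):
  File "<stdin>", line 17, in <module>
  File "h.py", line 14, in at_z
    p,d=ray(n,u,v); return p+d*(z-p[2])/d[2]
        ~~~^^^^^^^
  File "h.py", line 9, in ray
    c,f=cam(n); K=np.array([[f,0,c["cx"]],[0,f,c["cy"]],[0,0,1.]])
        ~~~^^^
  File "h.py", line 5, in cam
    c=manip.camera_info(n); f=192/np.tan(np.radians(c["fovy"])/2); return c,f
ValueError: time passes only in moves, steps and waits
```

```bash
python3 - <<'E'
s=open("h.py").read()
s=s.replace('def cam(n):\n','_C={}\ndef cam(n):\n    if n not in _C: _C[n]=_cam(n)\n    return _C[n]\ndef _cam(n):\n'); open("h.py","w").write(s)
E
python3 - <<'E'
from h import *
d=np.load("a_top.npz"); im,D=d["im"],d["D"]; P=cloud("top",D)
x,y,z=P[...,0],P[...,1],P[...,2]
hsv=cv2.cvtColor(im,cv2.COLOR_RGB2HSV); S=hsv[...,1]; H=hsv[...,0]; V=hsv[...,2]
c=lambda u,v:(150+u/3.3333-.35,110+v/3.3333-.35)
def rect(m,zz,name):
    vv,uu=np.nonzero(m); X=np.array([at_z("top",u,v,zz)[:2] for u,v in zip(uu,vv)],np.float32)
    r=cv2.minAreaRect(X); print(name,len(X),np.round(r[0],4),np.round(r[1],4),round(r[2],2)); return r
box=(x>.35)&(x<.65)&(y<-.03)&(y>-.17)
m=box&(S<90)&(V>100)
vv,uu=np.nonzero(m); Q=np.array([at_z("top",u,v,.030)[:2] for u,v in zip(uu,vv)])
for a in np.arange(.40,.62,.02):
    s=np.sort(Q[(Q[:,0]>=a)&(Q[:,0]<a+.02)][:,1]); 
    if len(s):
        g=s[s<s.mean()],s[s>=s.mean()]; print(round(a+.01,2),[np.round([t.min(),t.max(),t.mean()],3).tolist() for t in g if len(t)])
print("x range",Q[:,0].min(),Q[:,0].max(),"tongs z", np.percentile(z[m],[10,50,90]))
box=(x>.5)&(x<.7)&(y>.03)&(y<.32)
m=box&(H>8)&(H<28)&(S>70)&(V>130); rect(m,.03,"stand")
mw=(box&(S<50)).astype(np.uint8); n,l,st,ce=cv2.connectedComponentsWithStats(mw)
for i in range(1,n):
    if st[i,4]>8: 
        mm=l==i; t=z[mm]; print("w",st[i],ce[i],np.round(at_z("top",*ce[i],.06),3),np.percentile(t,95), np.median(P[mm&(z>.06)],0))
for nme,uv,zz in[("outlet",(567,200),.075),("knob disc",(575,277),.043),("mark",(569,244),.035)]: print(nme,np.round(at_z("top",*c(*uv),zz),4))
a=im[160:230,295:345]; cv2.imwrite("pics/unit.png",cv2.resize(a[...,::-1],None,fx=8,fy=8,interpolation=cv2.INTER_CUBIC))
E
```

```text
0.41 [[-0.116, -0.108, -0.112], [-0.104, -0.096, -0.1]]
0.43 [[-0.119, -0.104, -0.111], [-0.104, -0.089, -0.097]]
0.45 [[-0.142, -0.104, -0.12], [-0.1, -0.065, -0.082]]
0.47 [[-0.142, -0.115, -0.125], [-0.088, -0.061, -0.078]]
0.49 [[-0.138, -0.119, -0.128], [-0.08, -0.061, -0.072]]
0.51 [[-0.134, -0.122, -0.126], [-0.076, -0.056, -0.068]]
0.53 [[-0.134, -0.122, -0.126], [-0.072, -0.056, -0.065]]
0.55 [[-0.13, -0.122, -0.126], [-0.068, -0.052, -0.061]]
0.57 [[-0.129, -0.118, -0.124], [-0.067, -0.051, -0.061]]
0.59 [[-0.125, -0.102, -0.118], [-0.082, -0.055, -0.064]]
0.61 [[-0.125, -0.117, -0.121], [-0.063, -0.055, -0.058]]
x range 0.4180555705213558 0.62136324910485 tongs z [0.00097201 0.03479444 0.04399636]
stand 1262 [0.593  0.1774] [0.091  0.2505] 5.98
w [178 165  11  11  92] [182.79347826 170.22826087] [0.583 0.255 0.06 ] 0.09240926611488187 [0.58155933 0.25203104 0.07575077]
w [199 164   8   8  46] [202.73913043 167.73913043] [0.594 0.179 0.06 ] 0.08098939442297437 [0.59328211 0.17754204 0.07299094]
w [222 165   6   6  26] [224.84615385 167.76923077] [0.596 0.095 0.06 ] 0.07017951576893822 [0.59732991 0.09388377 0.06672419]
outlet [ 0.5929 -0.2644  0.075 ]
knob disc [ 0.5096 -0.2785  0.043 ]
mark [ 0.549  -0.2732  0.035 ]
```

View pics/unit.png

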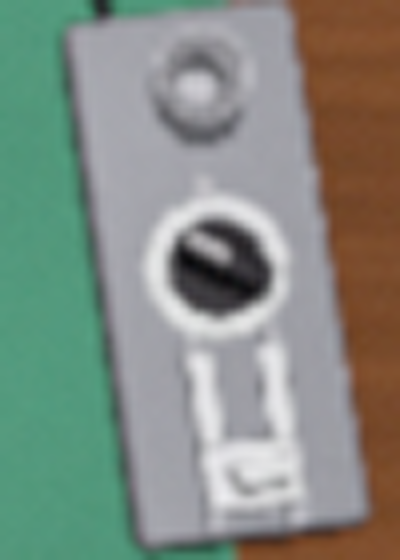

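Unit centre is about (0.509, -0.277) with yaw about 8°. The predicted outlet matches the seen one within 3 mm. The pointer points up-left, at a world yaw of about 58°, so q is about 0.72.

```bash
cat >> h.py <<'E'
def go(pos,psi):
    "pos TCP, psi yaw (deg) of tool x, tool down; tool-frame shift & rotvec from present"
    o=manip.observe(); R0=R.from_quat(o["tcp_rot"]); p=np.radians(psi); c,s=np.cos(p),np.sin(p)
    Rt=R.from_matrix(np.array([[c,s,0],[s,-c,0],[0,0,-1]]))
    print("t",round(o["t"],2),"pos",np.round(o["eef_pos"],4),"shift mm",np.round(R0.inv().apply(np.array(pos)-o["eef_pos"])*1e3,1),"rot",np.round((R0.inv()*Rt).as_rotvec(degrees=True),2))
def yaw():
    o=manip.observe(); M=R.from_quat(o["tcp_rot"]).as_matrix(); return np.degrees(np.arctan2(M[1,0],M[0,0])),M,o
E
python3 - <<'E'
from h import *
y,M,o=yaw(); print(y,np.round(M,3),np.round(o["joint_pos"],3))
for psi in(58,-122): go((.509,-.277,.13),psi)
E
```

```text
17.004368093967084 [[ 0.956  0.292 -0.   ]
 [ 0.292 -0.956  0.   ]
 [ 0.    -0.    -1.   ]] [-1.331  0.091  1.231  0.     1.82  -0.057]
t 1.1 pos [ 0.1755 -0.5738  0.2226] shift mm [ 405.7 -186.2   92.6] rot [ -0.  -0. -41.]
t 1.1 pos [ 0.1755 -0.5738  0.2226] shift mm [ 405.7 -186.2   92.6] rot [-0.00e+00  1.00e-02  1.39e+02]
```

Call:
{"name": "apply_moves", "arguments": {
  "moves": [
    [0.405,-0.186,0.08,0,0,-41,0.5],
    [0.405,-0.186,0.08,0,0,-41,0.5],
    [0.405,-0.186,0.08,0,0,-41,0.5],
    [0.405,-0.186,0.08,0,0,-41,0.5],
    [0.405,-0.186,0.08,0,0,-41,0.5]
  ],
  "newtons": 20
}}

```text
t: 1.52
eef_pos: [0.3297, -0.4361, 0.1856]
tcp_rot: [0.894, 0.447, 0.0, 0.0]
contact_force: [0.9, -0.1, 1.6]
grip_width: 0.0579
gripper_force: 0.0
```

```bash
python3 - <<'E'
from h import *
go((.509,-.277,.14),58)
E
```

```text
t 1.52 pos [ 0.3297 -0.4361  0.1856] shift mm [234.8  48.   45.6] rot [ 0.03  0.   -4.86]
```

Call:
{"name": "apply_moves", "arguments": {
  "moves": [
    [0.215,0.044,0.04,0,0,0,0.5],
    [0.215,0.044,0.04,0,0,0,0.5],
    [0.215,0.044,0.04,0,0,0,0.5],
    [0.215,0.044,0.04,0,0,0,0.5],
    [0.215,0.044,0.04,0,0,0,0.5]
  ]
}}

```text
t: 1.93
eef_pos: [0.484, -0.3007, 0.1484]
tcp_rot: [0.896, 0.445, 0.0, 0.0]
contact_force: [0.7, -0.7, 0.1]
grip_width: 0.044
gripper_force: 0.0
```

Call:
{"name": "apply_moves", "arguments": {
  "moves": [
    [0,0,0,0,0,0,0.5],
    [0,0,0,0,0,0,0.5]
  ]
}}

```text
t: 2.1
eef_pos: [0.4837, -0.3005, 0.1476]
tcp_rot: [0.895, 0.447, -0.0, -0.001]
contact_force: [-0.3, -0.5, -0.8]
grip_width: 0.0439
gripper_force: 0.0
```

```bash
python3 - <<'E'
from h import *
go((.509,-.277,.14),58); print(yaw()[0])
E
```

```text
t 2.1 pos [ 0.4837 -0.3005  0.1476] shift mm [34.   6.1  7.6] rot [-0.09  0.01 -4.95]
53.05189639764442
```

Call:
{"name": "apply_moves", "arguments": {
  "moves": [
    [0.034,0.006,0.03,0,0,-5,0.5],
    [0.034,0.006,0.03,0,0,-5,0.5],
    [0.034,0.006,0.065,0,0,-5,0.5],
    [0.034,0.006,0.099,0,0,-5,0.5],
    [0.034,0.006,0.099,0,0,-5,0.5]
  ]
}}

```text
t: 2.52
eef_pos: [0.506, -0.2793, 0.0448]
tcp_rot: [0.876, 0.483, -0.001, -0.002]
contact_force: [-0.5, -0.2, 1.1]
grip_width: 0.0441
gripper_force: 0.0
```

Call:
{"name": "apply_moves", "arguments": {
  "moves": [
    [0,0,0,0,0,0,0.1],
    [0,0,0,0,0,0,0.1],
    [0,0,0,0,0,0,0.1],
    [0,0,0,0,0,0,0.1]
  ],
  "newtons": 15
}}

```text
t: 2.85
eef_pos: [0.5083, -0.2797, 0.0511]
tcp_rot: [0.876, 0.483, 0.0, 0.001]
contact_force: [-0.3, -0.3, 0.7]
grip_width: 0.0207
gripper_force: 0.0
```

```bash
python3 - <<'E'
from h import *
y,M,o=yaw(); print(y,o["eef_pos"],o["grip_width"],o["gripper_force"],o["wrist_torque"],o["contact_force"])
E
```

```text
57.76707972084574 [ 0.50830632 -0.27966381  0.05112113] 0.020721360734244267 0.0 [-0.05276317 -0.04028219 -0.0146376 ] [-0.29585512 -0.32509955  0.67500737]
```

Call:
{"name": "apply_moves", "arguments": {
  "moves": [
    [0,0,0,0,0,0,0.05],
    [0,0,0,0,0,0,0.05],
    [0,0,0,0,0,0,0.05]
  ],
  "newtons": 20
}}

```text
t: 3.1
eef_pos: [0.5083, -0.2792, 0.0507]
tcp_rot: [0.875, 0.483, 0.0, 0.001]
contact_force: [-2.1, -0.2, 5.8]
grip_width: 0.0138
gripper_force: 19.9
```

```bash
python3 - <<'E'
from h import *
y,M,o=yaw(); print(y,o["eef_pos"],o["grip_width"],o["gripper_force"],o["wrist_torque"],o["contact_force"]); go((.5085,-.277,.048),8)
E
```

```text
57.812383304371956 [ 0.50833802 -0.27918092  0.05074446] 0.013760310073761686 19.941312968730927 [ 0.05798389  0.26289942 -0.03345134] [-2.11270905 -0.18673527  5.80431493]
t 3.1 pos [ 0.5083 -0.2792  0.0507] shift mm [ 1.9 -1.   2.7] rot [ 8.000e-02 -2.000e-02  4.981e+01]
```

Call:
{"name": "apply_moves", "arguments": {
  "moves": [
    [0.001,0,0,0,0,7,0.05],
    [0.001,0,0,0,0,14,0.05],
    [0.001,0,0,0,0,21,0.05],
    [0.001,0,0,0,0,28,0.05],
    [0.001,0,0,0,0,35,0.05]
  ]
}}

```text
t: 3.52
eef_pos: [0.5072, -0.2777, 0.0507]
tcp_rot: [0.981, 0.195, -0.001, -0.001]
contact_force: [-8.6, 3.8, 11.1]
grip_width: 0.014
gripper_force: 19.9
```

```bash
python3 - <<'E'
from h import *
y,M,o=yaw(); print(y,o["grip_width"],o["gripper_force"],o["wrist_torque"],o["contact_force"]); go((.5085,-.277,.048),8)
E
```

```text
22.469211025274628 0.013951178669472814 19.945698380470276 [0.77452643 1.61634173 0.05489446] [-8.62418303  3.75787189 11.13287444]
t 3.52 pos [ 0.5072 -0.2777  0.0507] shift mm [ 1.5 -0.1  2.7] rot [-0.09  0.16 14.47]
```

Call:
{"name": "apply_moves", "arguments": {
  "moves": [
    [0.001,0,0,0,0,7,0.05],
    [0.001,0,-0.001,0,0,14.5,0.05],
    [0.001,0,-0.001,0,0,14.5,0.05],
    [0.001,0,-0.001,0,0,14.5,0.05]
  ]
}}

```text
t: 3.85
eef_pos: [0.5071, -0.2768, 0.0507]
tcp_rot: [0.997, 0.072, -0.003, -0.001]
contact_force: [-12.0, 4.5, 9.2]
grip_width: 0.0137
gripper_force: 20.0
```

```bash
python3 - <<'E'
from h import *
y,M,o=yaw(); print(y,o["grip_width"],o["wrist_torque"],o["contact_force"]); go((.5085,-.277,.048),8)
im,D=snap("side","b"); a=im[150:215,255:340]; cv2.imwrite("pics/b.png",cv2.resize(a[...,::-1],(800,600),interpolation=cv2.INTER_CUBIC))
E
```

```text
8.251070587727378 0.013733774821260534 [ 0.72822813  1.94613778 -0.01718306] [-11.97834911   4.51470239   9.24542992]
t 3.85 pos [ 0.5071 -0.2768  0.0507] shift mm [1.4 0.4 2.7] rot [-0.16  0.32  0.25]
```

Call:
{"name": "apply_moves", "arguments": {
  "moves": [
    [0,0,0,0,0,0,0.5],
    [0,0,0,0,0,0,0.5],
    [0,0,0,0,0,0,0.5],
    [0,0,-0.035,0,0,0,0.5],
    [0,0,-0.07,0,0,0,0.5]
  ]
}}

```text
t: 4.32
eef_pos: [0.5081, -0.2766, 0.1179]
tcp_rot: [0.997, 0.073, -0.003, -0.002]
contact_force: [0.8, -0.4, 0.8]
grip_width: 0.0426
gripper_force: 0.0
```

Call:
{"name": "apply_moves", "arguments": {
  "moves": [
    [-0.2,0,0,0,0,0,0.5],
    [-0.2,0,0,0,0,0,0.5],
    [-0.2,0,0,0,0,0,0.5],
    [-0.2,0,0,0,0,0,0.5],
    [-0.2,0,0,0,0,0,0.5]
  ]
}}

```text
t: 4.73
eef_pos: [0.3095, -0.3066, 0.1203]
tcp_rot: [0.997, 0.073, -0.0, 0.0]
contact_force: [-0.9, -0.4, -0.4]
grip_width: 0.0437
gripper_force: 0.0
```

```bash
python3 - <<'E'
from h import *
print(yaw()[0],manip.observe()["eef_pos"])
im,D=snap("top","b"); a=im[160:235,290:350]; cv2.imwrite("pics/b.png",cv2.resize(a[...,::-1],(480,600),interpolation=cv2.INTER_CUBIC))
E
```

```text
8.32315589112928 [ 0.30953677 -0.30656007  0.12030554]
```

View pics/b.png

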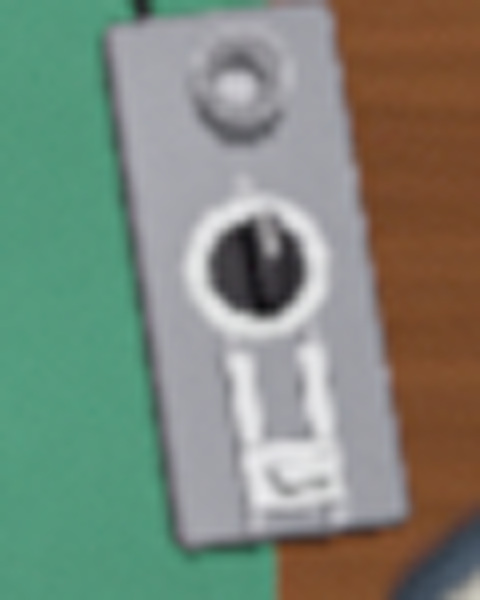

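The bar is now parallel to the unit's axis, with the pointer at (270,230) facing the mark at (243,185); the offset is parallax from the bar's height. Next is the lock tab at about (290,480).

```bash
python3 - <<'E'
from h import *
go((.4095,-.2914,.054),8.3)
E
```

```text
t 4.78 pos [ 0.3056 -0.3075  0.1205] shift mm [105.3  -1.2  66.1] rot [ 0.06  0.2  -0.12]
```

Call:
{"name": "apply_moves", "arguments": {
  "moves": [
    [0.04,-0.001,0,0,0,0,0.55],
    [0.08,-0.001,0,0,0,0,0.55],
    [0.105,-0.001,0.01,0,0,0,0.55],
    [0.105,-0.001,0.035,0,0,0,0.55],
    [0.105,-0.001,0.065,0,0,0,0.55]
  ]
}}

```text
t: 5.2
eef_pos: [0.418, -0.2908, 0.0567]
tcp_rot: [0.997, 0.074, 0.002, 0.002]
contact_force: [0.6, -0.6, -1.4]
grip_width: 0.048
gripper_force: 0.0
```

Call:
{"name": "apply_moves", "arguments": {
  "moves": [
    [0,0,0,0,0,0,0.2],
    [0,0,0,0,0,0,0.2],
    [0,0,0,0,0,0,0.2],
    [0,0,0,0,0,0,0.2]
  ],
  "newtons": 25
}}

```text
t: 5.53
eef_pos: [0.4156, -0.2901, 0.0568]
tcp_rot: [0.997, 0.072, 0.0, -0.0]
contact_force: [-0.3, 3.3, 2.7]
grip_width: 0.0257
gripper_force: 25.0
```

```bash
python3 - <<'E'
from h import *
go((.4095,-.2914,.054),8.3); o=manip.observe(); print(o["grip_width"],o["gripper_force"],o["contact_force"])
E
```

```text
t 5.53 pos [ 0.4156 -0.2901  0.0568] shift mm [-6.3  0.4  2.8] rot [-0.03 -0.06  0.01]
0.025744456794559056 25.001575648784637 [-0.29587827  3.25575301  2.74695099]
```

Call:
{"name": "apply_moves", "arguments": {
  "moves": [
    [0.012,0,0,0,0,0,0.2],
    [0.025,0,0,0,0,0,0.2],
    [0.038,0,0,0,0,0,0.2],
    [0.048,0,0,0,0,0,0.2],
    [0.054,0,0,0,0,0,0.2]
  ]
}}

```text
t: 5.95
eef_pos: [0.4701, -0.2822, 0.0568]
tcp_rot: [0.997, 0.073, 0.001, 0.0]
contact_force: [-1.6, 3.3, 4.9]
grip_width: 0.0257
gripper_force: 25.0
```

Call:
{"name": "apply_moves", "arguments": {
  "moves": [
    [0.002,0,0,0,0,0,0.2],
    [0.004,0,0,0,0,0,0.2],
    [0.004,0,0,0,0,0,0.2]
  ]
}}

```text
t: 6.2
eef_pos: [0.4703, -0.2822, 0.0567]
tcp_rot: [0.997, 0.072, -0.003, -0.0]
contact_force: [-14.4, 2.8, 10.2]
grip_width: 0.0261
gripper_force: 25.0
```

```bash
python3 - <<'E'
from h import *
go((.4156+.055*np.cos(.1449),-.2901+.055*np.sin(.1449),.0568),8.3); o=manip.observe(); print(o["grip_width"],o["contact_force"])
E
```

```text
t 6.2 pos [ 0.4703 -0.2822  0.0567] shift mm [-0.3 -0.1 -0.1] rot [-0.04  0.35 -0.02]
0.026081772655575715 [-14.36159128   2.82009083  10.18989326]
```

Call:
{"name": "apply_moves", "arguments": {
  "moves": [
    [-0.003,0,0,0,0,0,0.6],
    [-0.003,0,0,0,0,0,0.6],
    [-0.003,0,0,0,0,0,0.6],
    [-0.003,0,-0.04,0,0,0,0.6],
    [-0.003,0,-0.08,0,0,0,0.9]
  ]
}}

```text
t: 6.62
eef_pos: [0.4684, -0.2814, 0.133]
tcp_rot: [0.997, 0.072, -0.002, -0.002]
contact_force: [1.6, -0.4, 1.0]
grip_width: 0.0559
gripper_force: 0.0
```

```bash
python3 - <<'E'
from h import *
go((.520,-.0965,.12),5)
E
```

```text
t 6.62 pos [ 0.4684 -0.2814  0.133 ] shift mm [  77.8 -175.5   13.5] rot [-0.25  0.28  3.31]
```

Call:
{"name": "apply_moves", "arguments": {
  "moves": [
    [0.03,-0.04,0,0,0,3.3,0.98],
    [0.045,-0.08,0,0,0,3.3,0.98],
    [0.06,-0.12,0,0,0,3.3,0.98],
    [0.078,-0.16,0,0,0,3.3,0.98],
    [0.078,-0.176,0,0,0,3.3,0.98]
  ]
}}

```text
t: 7.03
eef_pos: [0.5228, -0.0938, 0.1356]
tcp_rot: [0.999, 0.045, 0.001, -0.0]
contact_force: [-0.7, 0.7, 0.0]
grip_width: 0.0855
gripper_force: 0.0
```

Call:
{"name": "apply_moves", "arguments": {
  "moves": [
    [0,0,0,0,0,0,0.98],
    [0,0,0,0,0,0,0.98]
  ]
}}

```text
t: 7.2
eef_pos: [0.522, -0.0958, 0.1356]
tcp_rot: [0.999, 0.045, 0.0, 0.0]
contact_force: [0.1, 0.0, -0.2]
grip_width: 0.0859
gripper_force: 0.0
```

```bash
python3 - <<'E'
from h import *
go((.520,-.097,.013),5); print(manip.observe()["grip_width"])
im,D=snap("side","c"); a=im[145:220,220:320]; cv2.imwrite("pics/c.png",cv2.resize(a[...,::-1],(800,600),interpolation=cv2.INTER_CUBIC))
E
```

```text
t 7.2 pos [ 0.522  -0.0958  0.1356] shift mm [ -2.2   1.  122.6] rot [ 0.03 -0.04  0.19]
0.08593025062726366
```

View pics/c.png

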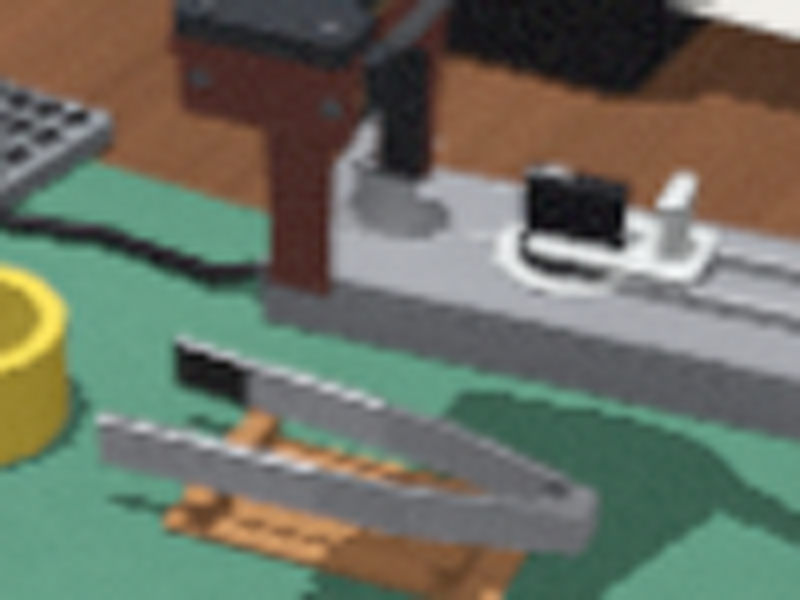

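The lock fork is home: its tab at (680,210) is right behind the knob bar at (575,205) with the prongs beside it. The tongs lie open on the rest below the gripper.

Call:
{"name": "apply_moves", "arguments": {
  "moves": [
    [-0.002,0.001,0.04,0,0,0,0.98],
    [-0.002,0.001,0.08,0,0,0,0.98],
    [-0.002,0.001,0.11,0,0,0,0.98],
    [-0.002,0.001,0.122,0,0,0,0.98],
    [-0.002,0.001,0.122,0,0,0,0.98]
  ]
}}

```text
t: 7.67
eef_pos: [0.5171, -0.0989, 0.0097]
tcp_rot: [0.999, 0.043, -0.003, -0.001]
contact_force: [0.0, 0.5, -0.7]
grip_width: 0.0856
gripper_force: 0.0
```

Call:
{"name": "apply_moves", "arguments": {
  "moves": [
    [0,0,0,0,0,0,0.75],
    [0,0,0,0,0,0,0.66],
    [0,0,0,0,0,0,0.62],
    [0,0,0,0,0,0,0.59],
    [0,0,0,0,0,0,0.59]
  ],
  "newtons": 20
}}

```text
t: 8.08
eef_pos: [0.5209, -0.0983, 0.0156]
tcp_rot: [0.999, 0.044, 0.002, 0.0]
contact_force: [0.4, -0.2, 4.1]
grip_width: 0.0563
gripper_force: 6.1
```

Call:
{"name": "apply_moves", "arguments": {
  "moves": [
    [0,0,0,0,0,0,0.59],
    [0,0,0,0,0,0,0.59]
  ]
}}

```text
t: 8.25
eef_pos: [0.521, -0.0983, 0.0155]
tcp_rot: [0.999, 0.044, 0.002, 0.0]
contact_force: [0.5, 0.1, 5.4]
grip_width: 0.0525
gripper_force: 7.1
```

```bash
python3 - <<'E'
from h import *
go((.520,-.097,.013),5); o=manip.observe(); print(o["grip_width"],o["gripper_force"],o["contact_force"])
E
```

```text
t 8.25 pos [ 0.521  -0.0983  0.0155] shift mm [-0.9 -1.4  2.5] rot [ 0.06 -0.21  0.03]
0.05247725228254137 7.1447548270225525 [0.45110791 0.08656386 5.4087373 ]
```

Call:
{"name": "apply_moves", "arguments": {
  "moves": [
    [0,0,-0.005,0,0,0,0.59],
    [0,0,-0.02,0,0,0,0.59],
    [0,0,-0.045,0,0,0,0.59],
    [0,0,-0.07,0,0,0,0.59],
    [0,0,-0.09,0,0,0,0.59]
  ]
}}

```text
t: 8.67
eef_pos: [0.5195, -0.0982, 0.1052]
tcp_rot: [0.999, 0.044, 0.0, 0.0]
contact_force: [0.2, -0.2, -1.3]
grip_width: 0.0519
gripper_force: 5.1
```

Call:
{"name": "apply_moves", "arguments": {
  "moves": [
    [0,0,-0.02,0,0,0,0.59],
    [0,0,-0.03,0,0,0,0.59],
    [0,0,-0.03,0,0,0,0.59]
  ]
}}

```text
t: 8.92
eef_pos: [0.5207, -0.0984, 0.1364]
tcp_rot: [0.999, 0.044, 0.002, 0.001]
contact_force: [0.4, -0.9, -0.2]
grip_width: 0.0516
gripper_force: 5.1
```

```bash
python3 - <<'E'
from h import *
o=manip.observe(); print(yaw()[0],o["eef_pos"],o["grip_width"],o["gripper_force"],o["contact_force"])
im,D=snap("top","d"); im2,_=snap("side","d")
a=im[135:225,240:300]; b=im2[150:240,210:300]
q=np.hstack([cv2.resize(a,(400,600),interpolation=cv2.INTER_CUBIC),cv2.resize(b,(400,400),interpolation=cv2.INTER_CUBIC)[[*range(400)]+[0]*200]])
cv2.imwrite("pics/d.png",q[...,::-1])
E
```

```text
5.0189373320594495 [ 0.52073939 -0.09842164  0.13638004] 0.05160076464678636 5.123336836695671 [ 0.41785807 -0.86017397 -0.17120587]
```

View pics/d.png

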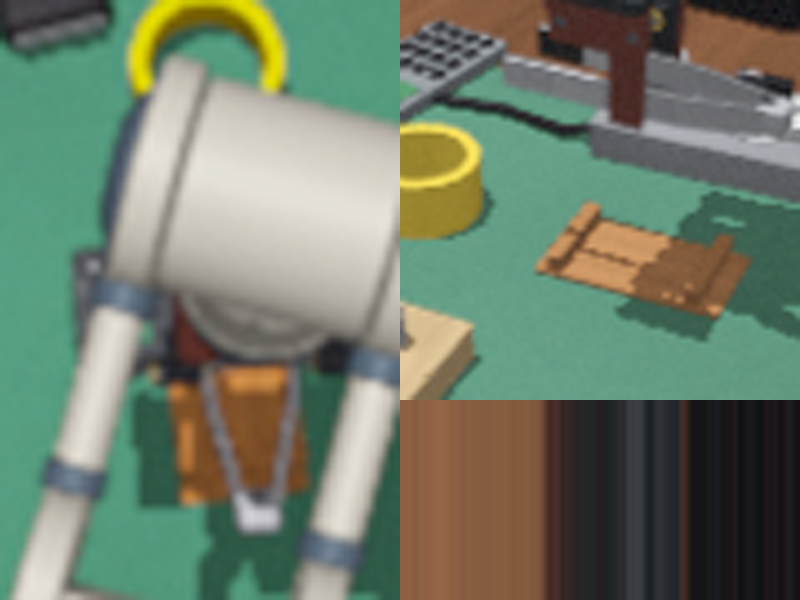

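The tongs are off the rest, level and gripped. Next I go to above the middle weight.

```bash
python3 - <<'E'
from h import *
go((.515,.1706,.12),6)
E
```

```text
t 9.02 pos [ 0.5194 -0.0981  0.1328] shift mm [  19.1 -268.1   12.8] rot [-0.01  0.04 -0.98]
```

Call:
{"name": "apply_moves", "arguments": {
  "moves": [
    [0.003,-0.02,0,0,0,-1,0.59],
    [0.006,-0.05,0,0,0,-1,0.59],
    [0.009,-0.085,0,0,0,-1,0.59],
    [0.012,-0.12,0,0,0,-1,0.59],
    [0.015,-0.155,0,0,0,-1,0.59]
  ]
}}

```text
t: 9.43
eef_pos: [0.5198, 0.0588, 0.131]
tcp_rot: [0.999, 0.052, -0.002, -0.0]
contact_force: [0.1, 0.8, -0.3]
grip_width: 0.0519
gripper_force: 5.1
```

Call:
{"name": "apply_moves", "arguments": {
  "moves": [
    [0.002,-0.035,0,0,0,0,0.59],
    [0.004,-0.065,0,0,0,0,0.59],
    [0.004,-0.09,0,0,0,0,0.59],
    [0.004,-0.105,0.005,0,0,0,0.59],
    [0.004,-0.113,0.01,0,0,0,0.59]
  ]
}}

```text
t: 9.85
eef_pos: [0.5119, 0.1723, 0.1212]
tcp_rot: [0.999, 0.054, -0.002, 0.0]
contact_force: [-0.1, -0.3, -1.9]
grip_width: 0.0519
gripper_force: 5.1
```

Call:
{"name": "apply_moves", "arguments": {
  "moves": [
    [0,0,0,0,0,0,0.59],
    [0,0,0,0,0,0,0.59]
  ]
}}

```text
t: 10.02
eef_pos: [0.5124, 0.1698, 0.1216]
tcp_rot: [0.999, 0.053, -0.002, 0.001]
contact_force: [0.6, -0.5, -0.9]
grip_width: 0.052
gripper_force: 5.1
```

```bash
python3 - <<'E'
from h import *
go((.515,.1706,.0325),6); o=manip.observe(); print(o["grip_width"],o["gripper_force"])
im,D=snap("side","e"); P=cloud("side",D); a=im[170:290,120:280]; cv2.imwrite("pics/e.png",cv2.resize(a[...,::-1],(800,600),interpolation=cv2.INTER_CUBIC))
snap("top","e")
E
```

```text
t 10.02 pos [0.5124 0.1698 0.1216] shift mm [ 3.  -0.6 89.1] rot [0.06 0.18 0.04]
0.052012970247041865 5.12308806180954
```

View pics/e.png

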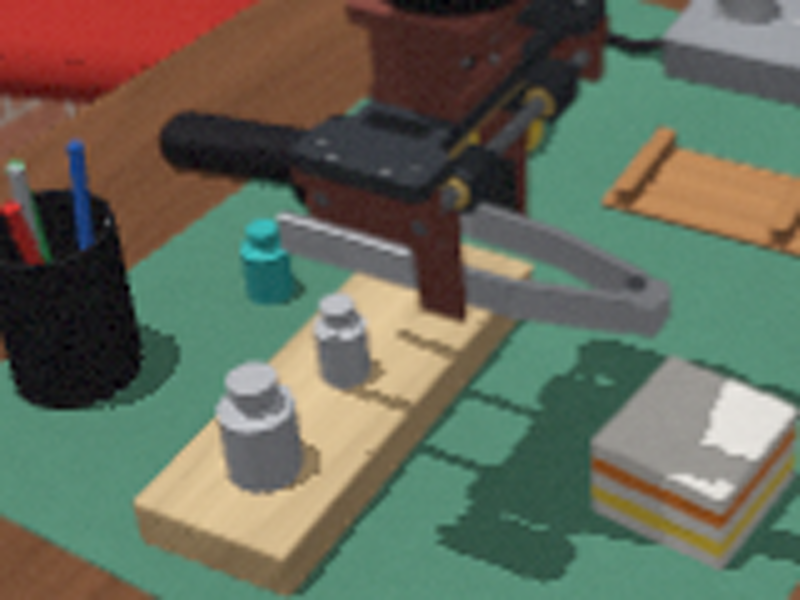

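The tongs are level above the row. Weight M's top is at (338,303), L's at (252,380), and the left jaw's tip at (282,215).

```bash
python3 - <<'E'
from h import *
f=lambda u,v,z:np.round(at_z("side",120+u/5-.4,170+v/5-.4,z),4)
print("M",f(338,303,.078),"L",f(252,376,.090),"M base",f(345,378,.030))
print("tip L top",f(282,215,.148), "hinge rear top",f(655,280,.148))
t=np.radians(6);g=np.array([.5124,.1698]);c,s=np.cos(t),np.sin(t)
print("exp tip outer",g+.099*np.array([c,s])+.033*np.array([-s,c]),"jaw",g+.08*np.array([c,s]))
E
```

```text
M [0.5942 0.1831 0.078 ] L [0.5838 0.2579 0.09  ] M base [0.592  0.1873 0.03  ]
tip L top [0.6007 0.2069 0.148 ] hinge rear top [0.4176 0.156  0.148 ]
exp tip outer [0.60740823 0.21296754] jaw [0.59196175 0.17816228]
```

Call:
{"name": "apply_moves", "arguments": {
  "moves": [
    [0.002,-0.002,0.015,0,0,0,0.59],
    [0.002,-0.002,0.035,0,0,0,0.59],
    [0.002,-0.002,0.055,0,0,0,0.59],
    [0.002,-0.002,0.075,0,0,0,0.59],
    [0.002,-0.002,0.088,0,0,0,0.59]
  ]
}}

```text
t: 10.53
eef_pos: [0.5146, 0.1711, 0.0337]
tcp_rot: [0.999, 0.052, -0.001, 0.0]
contact_force: [-1.2, -1.5, 6.7]
grip_width: 0.0518
gripper_force: 5.3
```

Call:
{"name": "apply_moves", "arguments": {
  "moves": [
    [0,0,0,0,0,0,0.59],
    [0,0,0,0,0,0,0.59]
  ]
}}

```text
t: 10.7
eef_pos: [0.5149, 0.1719, 0.0355]
tcp_rot: [0.999, 0.052, -0.0, 0.0]
contact_force: [-0.1, -0.3, -1.0]
grip_width: 0.0518
gripper_force: 5.1
```

```bash
python3 - <<'E'
from h import *
go((.515,.1706,.0325),6); o=manip.observe(); print(o["grip_width"],o["gripper_force"],o["contact_force"])
im,D=snap("side","f"); a=im[190:280,140:260]; cv2.imwrite("pics/f.png",cv2.resize(a[...,::-1],(800,600),interpolation=cv2.INTER_CUBIC))
E
```

```text
t 10.7 pos [0.5149 0.1719 0.0355] shift mm [-0.1  1.3  3. ] rot [ 0.01  0.04 -0.04]
0.05180037304336626 5.147071033716202 [-0.10325388 -0.34030432 -1.03741146]
```

View pics/f.png

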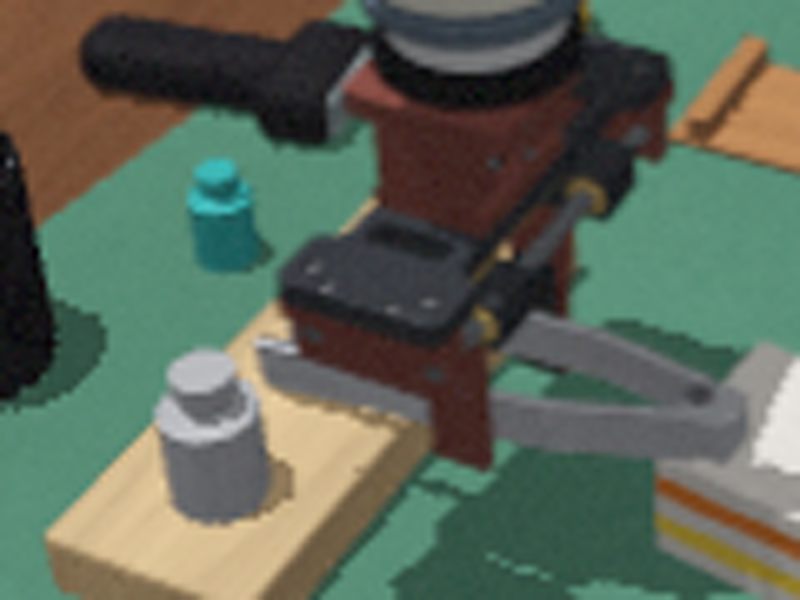

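The tongs are around M, which is hidden behind the left blade and gripper. The hinge end at (740,410) is close to the notes block, so I check that clearance.

```bash
python3 - <<'E'
from h import *
d=np.load("a_top.npz"); P=cloud("top",d["D"]); x,y,z=np.moveaxis(P,-1,0)
m=(x>.3)&(x<.5)&(y>.05)&(y<.25)&(z>.04)
Q=np.array([at_z("top",u,v,.05)[:2] for v,u in zip(*np.nonzero(m))],np.float32); r=cv2.minAreaRect(Q); print(r,np.round(cv2.boxPoints(r),3))
o=manip.observe(); y0,_,_=yaw(); c,s=np.cos(np.radians(y0)),np.sin(np.radians(y0)); g=o["eef_pos"][:2]
print("rear corners",[np.round(g-np.array([.101*c,.101*s])+k*np.array([-s,c]),3) for k in(-.012,.012)])
d2=np.load("f_side.npz"); P=cloud("side",d2["D"])
f=lambda u,v:P[int(190+v/6.667),int(140+u/6.667)].round(4)
for q in[(290,365),(380,390),(530,415),(600,425),(660,430),(720,430),(690,465),(720,400)]: print(q,f(*q))
E
```

```text
((0.4043327867984772, 0.13504396378993988), (0.07702093571424484, 0.0761900395154953), 88.47987365722656) [[0.365 0.098]
 [0.441 0.096]
 [0.443 0.173]
 [0.367 0.175]]
rear corners [array([0.416, 0.15 ]), array([0.414, 0.174])]
(290, 365) [0.5914 0.2075 0.0502]
(380, 390) [0.5519 0.2034 0.0515]
(530, 415) [0.4854 0.1951 0.0629]
(600, 425) [0.4606 0.1875 0.0653]
(660, 430) [0.4389 0.1801 0.0665]
(720, 430) [0.4162 0.1749 0.0733]
(690, 465) [0.4286 0.1738 0.0495]
(720, 400) [0.4245 0.1613 0.075 ]
```

The hinge end landed on the notes block (y up to 0.174), which pitched the tongs nose-down. I lift, measure the pitch, and re-approach at a yaw of -12° so the hinge clears the block.

Call:
{"name": "apply_moves", "arguments": {
  "moves": [
    [0,0,-0.015,0,0,0,0.59],
    [0,0,-0.035,0,0,0,0.59],
    [0,0,-0.055,0,0,0,0.59],
    [0,0,-0.075,0,0,0,0.59],
    [0,0,-0.09,0,0,0,0.59]
  ]
}}

```text
t: 11.17
eef_pos: [0.5159, 0.1727, 0.1294]
tcp_rot: [0.999, 0.052, 0.002, -0.0]
contact_force: [-0.3, -0.0, -0.8]
grip_width: 0.0516
gripper_force: 5.1
```

Call:
{"name": "apply_moves", "arguments": {
  "moves": [
    [0.005,-0.01,0,0,0,6,0.59],
    [0.005,-0.02,0,0,0,12,0.59],
    [0.005,-0.025,0,0,0,18,0.59],
    [0.005,-0.025,0,0,0,18,0.59],
    [0.005,-0.025,0,0,0,18,0.59]
  ]
}}

```text
t: 11.58
eef_pos: [0.5177, 0.198, 0.1267]
tcp_rot: [0.995, -0.103, 0.001, -0.0]
contact_force: [0.3, 0.2, -0.6]
grip_width: 0.052
gripper_force: 5.1
```

```bash
cat > bl.py <<'E'
from h import *
def blade(P,im,o,psi):
    "face points in grip frame (along, across, up from TCP)"
    p=np.radians(psi); c,s=np.cos(p),np.sin(p); q=P-o["eef_pos"]
    L=np.stack([q[...,0]*c+q[...,1]*s,-q[...,0]*s+q[...,1]*c,q[...,2]],-1)
    hsv=cv2.cvtColor(im,cv2.COLOR_RGB2HSV)
    m=(np.abs(L[...,0])<.115)&(np.abs(L[...,1])<.045)&(L[...,2]>-.02)&(L[...,2]<.05)&(hsv[...,1]<55)&(hsv[...,2]>70)
    return L[m]
E
python3 - <<'E'
from bl import *
y0,M,o=yaw(); print(y0,o["eef_pos"],o["grip_width"],np.round(M[:,2],3))
im,D=snap("side","g"); B=blade(cloud("side",D),im,o,y0)
for a in np.arange(-.11,.11,.02):
    s=B[(B[:,0]>=a)&(B[:,0]<a+.02)]
    if len(s)>4: print(round(a+.01,2),len(s),np.round(np.percentile(s[:,2],[2,50,98]),4),np.round(np.percentile(s[:,1],[5,95]),3))
print(B[:,0].min(),B[:,0].max())
go((.5157,.1971,.13),-12)
im=manip.read_camera("top")[0]; np.savez("g_top.npz",im=im)
E
```

```text
-11.779847581187916 [0.51768471 0.19804695 0.12674651] 0.05202433159445915 [ 0.002  0.    -1.   ]
-0.1 95 [0.0233 0.0353 0.0416] [-0.004  0.014]
-0.08 89 [0.0192 0.0351 0.0413] [-0.008  0.018]
-0.06 99 [0.0161 0.0306 0.038 ] [-0.013  0.022]
-0.04 95 [0.0143 0.027  0.0362] [-0.018  0.026]
-0.02 91 [0.0116 0.0246 0.0347] [-0.021  0.027]
0.0 62 [0.0033 0.0255 0.0466] [-0.024  0.039]
0.02 50 [0.007  0.0186 0.0289] [-0.022  0.029]
0.04 34 [0.0049 0.0138 0.0277] [-0.021  0.029]
-0.10390295830299814 0.0874886057418993
t 11.63 pos [0.5176 0.1978 0.1264] shift mm [-1.7  1.1 -3.6] rot [-0.02 -0.07  0.21]
```

Call:
{"name": "apply_moves", "arguments": {
  "moves": [
    [0.002,0.002,0,0,3,0,0.59],
    [0.002,0.002,0,0,6.5,0,0.59],
    [0.002,0.002,0,0,6.5,0,0.59],
    [0.002,0.002,0,0,6.5,0,0.59]
  ]
}}

```text
t: 12.02
eef_pos: [0.5183, 0.1955, 0.1259]
tcp_rot: [0.993, -0.103, 0.056, 0.006]
contact_force: [0.7, 0.2, -0.9]
grip_width: 0.0523
gripper_force: 5.1
```

```bash
python3 - <<'E'
from bl import *
y0,M,o=yaw(); print(y0,o["eef_pos"],o["grip_width"],np.round(M[:,2],3))
im,D=snap("side","h"); B=blade(cloud("side",D),im,o,y0)
for a in np.arange(-.11,.11,.02):
    s=B[(B[:,0]>=a)&(B[:,0]<a+.02)]
    if len(s)>4: print(round(a+.01,2),len(s),np.round(np.percentile(s[:,2],[2,50,98]),4),np.round(np.percentile(s[:,1],[5,95]),3))
print(B[:,0].min(),B[:,0].max())
t=np.array((.5197,.1963,.0315))-o["eef_pos"]; print("tool shift mm",np.round(M.T@t*1e3,1))
a=im[150:270,120:280]; cv2.imwrite("pics/h.png",cv2.resize(a[...,::-1],(800,600),interpolation=cv2.INTER_CUBIC))
E
```

```text
-11.886697527232155 [0.5183035  0.19551336 0.12586483] 0.052299654972054396 [ 0.11  -0.023 -0.994]
-0.1 110 [0.0107 0.0259 0.0321] [-0.004  0.014]
-0.08 82 [0.0106 0.0259 0.0316] [-0.008  0.019]
-0.06 107 [0.0094 0.023  0.031 ] [-0.014  0.023]
-0.04 94 [0.0103 0.0225 0.0313] [-0.019  0.027]
-0.02 87 [0.0101 0.0236 0.0315] [-0.022  0.028]
0.0 49 [0.0105 0.0252 0.0362] [-0.025  0.038]
0.02 33 [0.0086 0.0179 0.0301] [-0.023  0.029]
-0.10561133452290174 0.0333287570173456
tool shift mm [-9.4 -1.  93.9]
```

View pics/h.png

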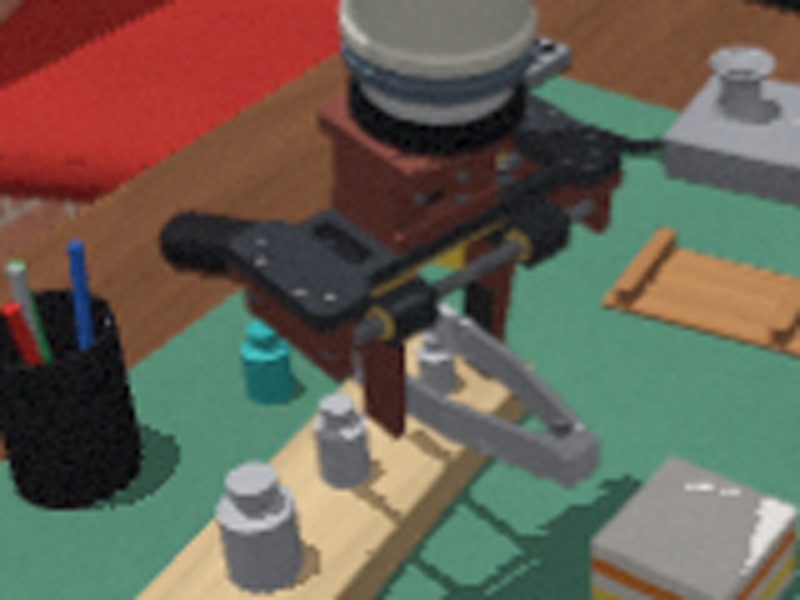

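Call:
{"name": "apply_moves", "arguments": {
  "moves": [
    [-0.001,-0.001,0.018,0,0,0,0.59],
    [-0.003,-0.001,0.04,0,0,0,0.59],
    [-0.005,-0.001,0.06,0,0,0,0.59],
    [-0.008,-0.001,0.078,0,0,0,0.59],
    [-0.009,-0.001,0.088,0,0,0,0.59]
  ]
}}

```text
t: 12.48
eef_pos: [0.5191, 0.1957, 0.0342]
tcp_rot: [0.993, -0.104, 0.054, 0.007]
contact_force: [-0.0, -0.5, -1.4]
grip_width: 0.0519
gripper_force: 5.1
```

Call:
{"name": "apply_moves", "arguments": {
  "moves": [
    [-0.0005,0,0.005,0,0,0,0.59],
    [-0.0005,0,0.005,0,0,0,0.59]
  ]
}}

```text
t: 12.65
eef_pos: [0.5198, 0.196, 0.0308]
tcp_rot: [0.993, -0.104, 0.055, 0.006]
contact_force: [0.3, 0.2, -1.3]
grip_width: 0.0522
gripper_force: 5.1
```

```bash
python3 - <<'E'
from bl import *
y0,M,o=yaw(); print(y0,o["eef_pos"],o["grip_width"],o["gripper_force"],o["contact_force"])
im,D=snap("side","i"); B=blade(cloud("side",D),im,o,y0)
for a in np.arange(-.11,.03,.02):
    s=B[(B[:,0]>=a)&(B[:,0]<a+.02)]
    if len(s)>4: print(round(a+.01,2),len(s),np.round(np.percentile(s[:,2],[2,50,98]),4))
E
```

```text
-11.988030151800842 [0.5197848  0.19595912 0.03084493] 0.05218760640560105 5.144692361354828 [ 0.31963444  0.20278507 -1.32053353]
-0.1 136 [-0.0078  0.0202  0.0314]
-0.08 131 [-0.0091  0.0193  0.0319]
-0.06 88 [0.0088 0.0234 0.0311]
-0.04 86 [0.0101 0.0233 0.0314]
-0.02 79 [0.0109 0.0224 0.0309]
0.0 42 [0.0103 0.0248 0.0326]
0.02 16 [0.0094 0.0198 0.0307]
```

Call:
{"name": "apply_moves", "arguments": {
  "moves": [
    [0,0,0,0,0,0,0.56],
    [0,0,0,0,0,0,0.54],
    [0,0,0,0,0,0,0.52],
    [0,0,0,0,0,0,0.51],
    [0,0,0,0,0,0,0.5]
  ],
  "newtons": 20
}}

```text
t: 13.12
eef_pos: [0.5207, 0.1968, 0.0329]
tcp_rot: [0.993, -0.104, 0.057, 0.005]
contact_force: [0.8, 1.5, -0.3]
grip_width: 0.0442
gripper_force: 7.9
```

Call:
{"name": "apply_moves", "arguments": {
  "moves": [
    [0,0,0,0,0,0,0.45],
    [0,0,0,0,0,0,0.4],
    [0,0,0,0,0,0,0.4],
    [0,0,0,0,0,0,0.4]
  ],
  "newtons": 36
}}

```text
t: 13.45
eef_pos: [0.5206, 0.1967, 0.0327]
tcp_rot: [0.993, -0.104, 0.057, 0.005]
contact_force: [0.2, 2.5, 2.1]
grip_width: 0.0432
gripper_force: 36.0
```

Call:
{"name": "apply_moves", "arguments": {
  "moves": [
    [0,0,0,0,0,0,0.4],
    [0,0,0,0,0,0,0.4]
  ]
}}

```text
t: 13.62
eef_pos: [0.5206, 0.1967, 0.0326]
tcp_rot: [0.993, -0.104, 0.057, 0.005]
contact_force: [1.8, 3.1, 3.9]
grip_width: 0.0432
gripper_force: 36.0
```

Call:
{"name": "apply_moves", "arguments": {
  "moves": [
    [0.0005,0,-0.005,0,0,0,0.4],
    [0.0015,0,-0.015,0,0,0,0.4],
    [0.003,0,-0.03,0,0,0,0.4],
    [0.005,0,-0.05,0,0,0,0.4],
    [0.007,0,-0.07,0,0,0,0.4]
  ]
}}

```text
t: 14.03
eef_pos: [0.5177, 0.1956, 0.1016]
tcp_rot: [0.993, -0.105, 0.054, 0.007]
contact_force: [0.4, 1.0, -3.7]
grip_width: 0.0437
gripper_force: 36.0
```

Call:
{"name": "apply_moves", "arguments": {
  "moves": [
    [0.002,0,-0.02,0,0,0,0.4],
    [0.004,0,-0.04,0,0,0,0.4],
    [0.005,0,-0.055,0,0,0,0.4],
    [0.006,0,-0.06,0,0,0,0.4],
    [0.006,0,-0.06,0,0,0,0.4]
  ]
}}

```text
t: 14.45
eef_pos: [0.5186, 0.1965, 0.1639]
tcp_rot: [0.993, -0.104, 0.057, 0.006]
contact_force: [-0.3, -0.8, -3.7]
grip_width: 0.0432
gripper_force: 36.0
```

```bash
python3 - <<'E'
from bl import *
y0,M,o=yaw(); print(y0,o["eef_pos"],o["grip_width"],o["gripper_force"],o["contact_force"])
im,D=snap("side","j"); B=blade(cloud("side",D),im,o,y0)
for a in np.arange(-.11,.03,.02):
    s=B[(B[:,0]>=a)&(B[:,0]<a+.02)]
    if len(s)>4: print(round(a+.01,2),len(s),np.round(np.percentile(s[:,2],[2,50,98]),4))
a=im[130:250,120:280]; cv2.imwrite("pics/j.png",cv2.resize(a[...,::-1],(800,600),interpolation=cv2.INTER_CUBIC))
E
```

```text
-12.015964874613148 [0.51857243 0.19649102 0.16392035] 0.04316459263979893 35.99655747413635 [-0.28874738 -0.82329021 -3.69639571]
-0.1 119 [0.0111 0.0247 0.0313]
-0.08 97 [0.0104 0.0265 0.0312]
-0.06 104 [0.0108 0.0221 0.0307]
-0.04 104 [0.0095 0.0226 0.0304]
-0.02 94 [0.0108 0.0233 0.0305]
0.0 63 [0.0107 0.0243 0.0485]
0.02 43 [0.0104 0.0186 0.0302]
0.04 9 [0.0095 0.0168 0.0272]
```

View pics/j.png

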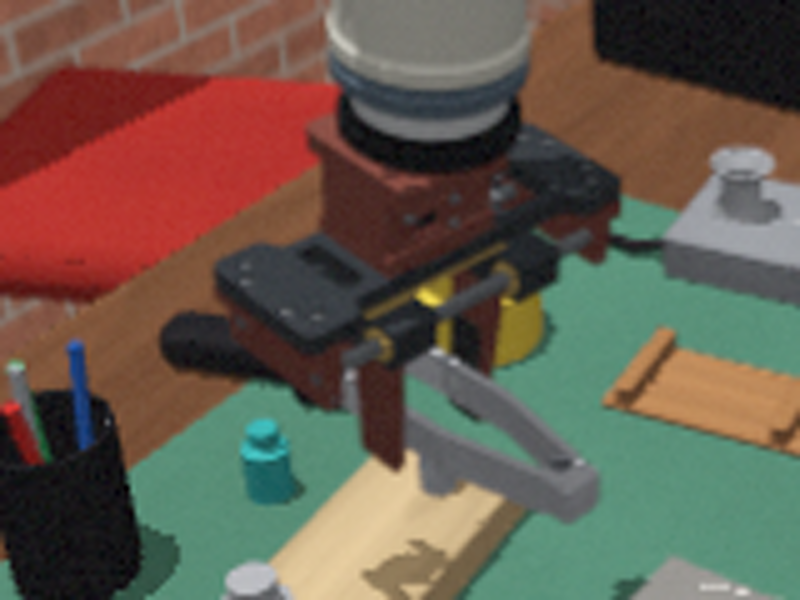

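M is off the stand and held in the tongs: its spot near (338,510) is empty, and the wrist carries about 2.4 N more. S at (437,475) and L at (252,580) remain in place.

```bash
cat >> h.py <<'E'
def rel(pos,dyaw):
    y0,M,o=yaw(); print("t",round(o["t"],2),y0,np.round(o["eef_pos"],4),"shift mm",np.round(M.T@(np.array(pos)-o["eef_pos"])*1e3,1),"rot",np.round(M.T@np.array([0,0,dyaw]),2))
E
python3 - <<'E'
from h import *
rel((.5305,-.3015,.164),42); rel((.52,.03,.164),14)
E
```

```text
t 14.5 -12.007787706457007 [0.5181 0.1964 0.1623] shift mm [115.2 484.4  11.6] rot [ 4.720e+00  3.000e-02 -4.173e+01]
t 14.5 -12.007787706457007 [0.5181 0.1964 0.1623] shift mm [ 36.4 162.4   2.5] rot [ 1.570e+00  1.000e-02 -1.391e+01]
```

Call:
{"name": "apply_moves", "arguments": {
  "moves": [
    [0.002,0.012,0,0.2,0,-1.5,0.4],
    [0.009,0.04,0,0.5,0,-4,0.4],
    [0.018,0.08,0.001,0.8,0,-7,0.4],
    [0.027,0.12,0.002,1.2,0,-10.5,0.4],
    [0.036,0.16,0.002,1.6,0,-14,0.4]
  ]
}}

```text
t: 14.92
eef_pos: [0.5188, 0.0313, 0.162]
tcp_rot: [0.998, 0.02, 0.055, -0.001]
contact_force: [1.0, 0.1, -3.7]
grip_width: 0.0434
gripper_force: 36.0
```

```bash
python3 - <<'E'
from h import *
rel((.5305,-.3015,.164),42-14); rel((.525,-.15,.164),14)
E
```

```text
t 14.92 2.3491002221410184 [0.5188 0.0313 0.162 ] shift mm [ -1.7 333.   -2.1] rot [  3.05   0.   -27.83]
t 14.92 2.3491002221410184 [0.5188 0.0313 0.162 ] shift mm [ -1.  181.4  -2.1] rot [  1.53   0.   -13.92]
```

Call:
{"name": "apply_moves", "arguments": {
  "moves": [
    [0,0.036,0,0.3,0,-2.8,0.4],
    [0,0.072,0,0.6,0,-5.6,0.4],
    [0,0.108,0,0.9,0,-8.4,0.4],
    [-0.001,0.144,0,1.2,0,-11.2,0.4],
    [-0.001,0.18,-0.001,1.5,0,-14,0.4]
  ]
}}

```text
t: 15.33
eef_pos: [0.5243, -0.1489, 0.163]
tcp_rot: [0.988, 0.142, 0.054, -0.008]
contact_force: [2.2, -0.3, -3.6]
grip_width: 0.0434
gripper_force: 36.0
```

```bash
python3 - <<'E'
from h import *
rel((.5305,-.3015,.155),30-yaw()[0])
E
```

```text
t 15.33 16.292314065698335 [ 0.5243 -0.1489  0.163 ] shift mm [-37.5 148.2   3.8] rot [ 1.500e+00 -1.000e-02 -1.363e+01]
```

Call:
{"name": "apply_moves", "arguments": {
  "moves": [
    [-0.009,0.035,0.001,0.3,0,-3,0.4],
    [-0.018,0.07,0.002,0.7,0,-6,0.4],
    [-0.027,0.105,0.003,1.0,0,-9,0.4],
    [-0.034,0.132,0.004,1.3,0,-12,0.4],
    [-0.0375,0.148,0.004,1.5,0,-13.6,0.4]
  ]
}}

```text
t: 15.75
eef_pos: [0.5298, -0.3027, 0.154]
tcp_rot: [0.965, 0.257, 0.053, -0.015]
contact_force: [-0.2, 0.1, -3.5]
grip_width: 0.0437
gripper_force: 36.0
```

Call:
{"name": "apply_moves", "arguments": {
  "moves": [
    [0,0,0,0,0,0,0.4],
    [0,0,0,0,0,0,0.4],
    [0,0,0,0,0,0,0.4]
  ]
}}

```text
t: 16.0
eef_pos: [0.5313, -0.2987, 0.1561]
tcp_rot: [0.965, 0.257, 0.054, -0.015]
contact_force: [-0.5, -0.8, -3.5]
grip_width: 0.0438
gripper_force: 36.0
```

```bash
python3 - <<'E'
from bl import *
y0,M,o=yaw(); rel((.5305,-.3015,.1276),30-y0)
im,D=snap("side","k"); P=cloud("side",D); B=blade(P,im,o,y0)
for a in np.arange(-.11,.11,.02):
    s=B[(B[:,0]>=a)&(B[:,0]<a+.02)]
    if len(s)>4: print(round(a+.01,2),len(s),np.round(np.percentile(s[:,2],[2,50,98]),4),np.round(np.percentile(s[:,1],[5,95]),3))
print(B[:,0].min(),B[:,0].max())
a=im[115:205,245:365]; cv2.imwrite("pics/k.png",cv2.resize(a[...,::-1],(800,600),interpolation=cv2.INTER_CUBIC))
E
```

```text
t 16.0 29.840137095617514 [ 0.5313 -0.2987  0.1561] shift mm [-5.2  2.1 28.1] rot [ 0.02 -0.   -0.16]
-0.1 33 [0.0099 0.0207 0.0301] [0.002 0.014]
-0.08 56 [0.008  0.023  0.0302] [-0.009  0.018]
-0.06 60 [0.0097 0.0216 0.0299] [-0.014  0.022]
-0.04 66 [0.0078 0.0202 0.0301] [-0.018  0.025]
-0.02 44 [0.008  0.0218 0.0451] [-0.017  0.034]
0.0 17 [0.0159 0.0235 0.0367] [-0.022  0.032]
0.02 66 [0.011  0.0207 0.0297] [-0.018  0.025]
0.04 62 [0.0103 0.0219 0.0294] [-0.017  0.026]
0.06 66 [0.0026 0.0225 0.03  ] [-0.017  0.024]
0.08 88 [-0.0029  0.0265  0.0436] [0.001 0.024]
0.1 13 [0.0089 0.0257 0.0299] [-0.005  0.022]
-0.10682218643693411 0.09549445232916184
```

View pics/k.png

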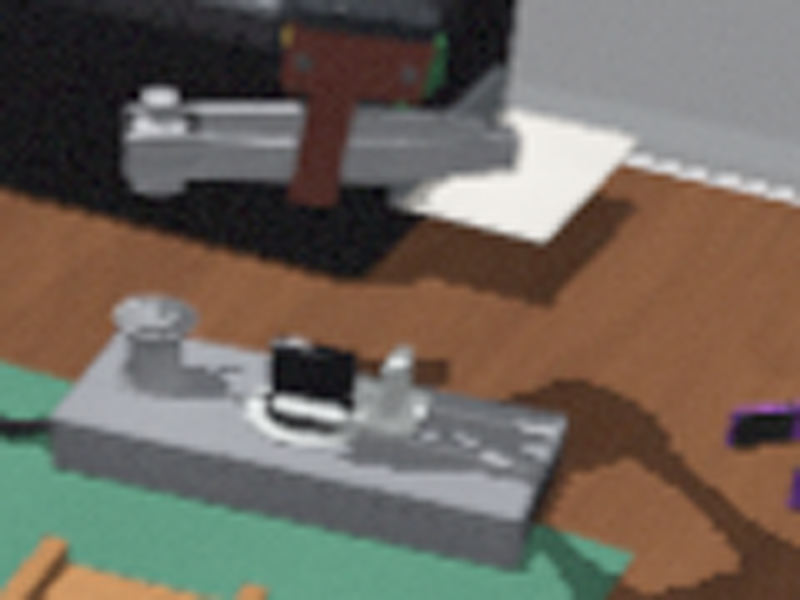

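M is held upright in the tongs, its knob at (160,97) and body at (160,160), above the outlet mouth centred at (155,318). The lock is home.

```bash
python3 - <<'E'
from bl import *
d=np.load("k_side.npz"); P=cloud("side",d["D"]); y0,M,o=yaw()
f=lambda u,v,z:np.round(at_z("side",245+u/6.667-.4,115+v/6.667-.4,z),4)
zt=o["eef_pos"][2]-.0026+.048
print("weight top",f(160,94,zt),"outlet",f(155,317,.075))
c,s=np.cos(np.radians(y0)),np.sin(np.radians(y0)); print("weight by kin",o["eef_pos"][:2]+.075*np.array([c,s]))
print(o["eef_pos"])
im,D=snap("top","k"); m=None
E
```

```text
weight top [ 0.5956 -0.2557  0.2021] outlet [ 0.5954 -0.2585  0.075 ]
weight by kin [ 0.5965589  -0.26102247]
[ 0.53153985 -0.29840594  0.1567397 ]
```

```bash
python3 - <<'E'
from h import *
y0,M,o=yaw(); rel(o["eef_pos"]+np.array([-.001,-.003,.1276-o["eef_pos"][2]]),0)
E
```

```text
t 16.1 29.931234755846827 [ 0.5317 -0.2983  0.1572] shift mm [-5.7  2.1 29.1] rot [0. 0. 0.]
```

Call:
{"name": "apply_moves", "arguments": {
  "moves": [
    [-0.001,0.002,0.005,0,0,0,0.4],
    [-0.003,0.002,0.012,0,0,0,0.4],
    [-0.004,0.002,0.02,0,0,0,0.4],
    [-0.005,0.002,0.026,0,0,0,0.4],
    [-0.0057,0.002,0.029,0,0,0,0.4]
  ]
}}

```text
t: 16.52
eef_pos: [0.5301, -0.302, 0.126]
tcp_rot: [0.965, 0.257, 0.054, -0.014]
contact_force: [0.0, -0.2, -2.6]
grip_width: 0.0436
gripper_force: 36.0
```

Call:
{"name": "apply_moves", "arguments": {
  "moves": [
    [0,0,0,0,0,0,0.4],
    [0,0,0,0,0,0,0.4],
    [0,0,0,0,0,0,0.4],
    [0,0,0,0,0,0,0.4],
    [0,0,0,0,0,0,0.4]
  ]
}}

```text
t: 16.93
eef_pos: [0.5309, -0.3028, 0.1287]
tcp_rot: [0.965, 0.257, 0.055, -0.013]
contact_force: [-0.2, 0.5, -4.1]
grip_width: 0.0436
gripper_force: 36.0
```

```bash
python3 - <<'E'
from bl import *
y0,M,o=yaw(); c,s=np.cos(np.radians(y0)),np.sin(np.radians(y0)); print(o["eef_pos"],o["gripper_force"],np.abs(o["qvel"]).max(),"weight",o["eef_pos"][:2]+.075*np.array([c,s]),"bottom",o["eef_pos"][2]-.0026)
im,D=snap("side","l"); B=blade(cloud("side",D),im,o,y0); s=B[(B[:,0]>.065)&(B[:,0]<.085)]; print(np.percentile(s[:,2],[2,98]))
E
```

```text
[ 0.53090804 -0.30275019  0.12870006] 35.99665582180023 0.002718714042305108 weight [ 0.59593171 -0.26537476] bottom 0.12610005896675222
[-0.00217024  0.04304549]
```

```bash
python3 -c "
from workcell import manip
print(manip.close_job())"
```

```text
the job is handed in; nothing more can be done
None
```

Handed in: knob turned to its mark, lock fork home, and the middle weight held upright and still in the tongs about 51 mm above the outlet, centred within about 2 mm; on the first approach the tongs' hinge end touched down on the note block (about 7 N), and I didn't check whether that shifted it.

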